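Clear and peel the top finds tray

TASK

Clear the two finds off the top tray of the nested stack: put the clay bull in the long bay of the low two-bay sorting tray and the spiky stone in its short bay. Then take the top tray, which two small sprung tongues hold tight in the trays under it, by its upright corner tab and peel it off corner first: tilt it up until the tab corner has risen a good 3 cm while the opposite corner still rests on the stack, and only then lift it clear, so that the trays below stay standing on the table where they are. Finish holding the empty tray by its tab, level and still, centred over the white foam block with about a hand's width of air between them, and do not let go; leave everything else where it stands.

Things in the scene. Friction and masses are not known exactly. Their poses are not given: they have to be found in the camera images.
- stack: the lower part of the stack: five nested white formed trays that move as one loose body of 0.7 to 0.9 kg, 150 mm (own x) by 230 mm (own y), 36 mm tall. Two sprung plastic tongues, 18 mm wide, top 49 mm above the table, stand at its +x side (own y 10 mm) and its +y side (own x -30 mm) and lean 3 mm in over the top tray flange. Origin: centre of its underside, on the table.
- stack_far (a point): point on top of the stack's flange (own z 36 mm) at the corner opposite the tab, under tray_far, and 2 mm in from both edges.
- tray: the top tray, loose, white, about 60 g: flange 150 mm (own x) by 230 mm (own y), 14 mm wide, 4 mm thick (own z 12 to 16 mm), round a flat floor of 102 by 182 mm whose top is at own z 3 mm. Origin: centre of the floor underside; seated, it is 24 mm above the origin of the stack, same axes, flange on flange. Two tongues of the stack hold its flange (see tray_far).
- tray_tab (a point): middle of the tray tab where it is gripped, own (-60, -100, 34) mm. The tab is a white ribbed fin on the corner at -x, -y: 10 mm thick, 26 mm long, upright from the flange (own z 16) to own z 42 mm. Its length runs along direction (1, 1) of the tray x and y (45 degrees to the edges), so it is pinched along (1, -1). Axes as the tray.
- tray_far (a point): underside of the tray flange at the corner opposite the tab, own (73, 113, 12) mm; the tray tilts about it when peeled. Hold: the two tongues let go of the flange 8 to 10 mm above its seat, at a tilt of 0.1 to 0.2 rad about this corner, with 2 to 4 N at the tab; against a level pull they hold somewhat more firmly.
- tray_mid (a point): centre of the top of the tray's floor, 3 mm above the tray's origin.
- bull: dark brown clay bull figurine standing on four legs on the top tray's floor, 60 g, 21 mm wide (own x), 69 mm long (own y), 40 mm tall with the horns. The body, 21 mm wide at 10 to 34 mm above its feet, is pinched along its own x. Origin: on the floor under its middle.
- bull_mid (a point): middle of the bull, 20 mm above its feet.
- stone: brown spiky round stone on the top tray's floor, 60 g, 34 mm (own x) by 47 mm (own y), 32 mm tall; pinched along its own x at mid height. Origin: centre of its underside. The bull and the stone swap places between starts.
- stone_mid (a point): middle of the stone, 16 mm above its underside.
- sorter: fixed low white sorting tray, 260 mm (own x) by 110 mm (own y), 16 mm tall, walls 4 mm, floor 4 mm thick. A cross wall (own x 26 to 30 mm) parts it into a long bay towards -x (152 by 102 mm inside) and a short bay towards +x (96 by 102 mm inside). Origin: centre of its underside, on the table.
- long_bay (a point): centre of the long bay's floor, 4 mm above the table: for the bull.
- short_bay (a point): centre of the short bay's floor, 4 mm above the table: for the stone.
- foam_block: white foam block in a folded sleeve, fixed, about 93x89 mm and 67 mm tall. Origin: centre of its underside, on the table.
- amber_vial: small brown glass vial with a white screw cap, 38 mm across, 67 mm tall, standing. A bystander: leave it where it is. Origin: centre of its underside.
- petri: clear round dish, 92 mm across, 22 mm tall. A bystander: leave it where it is. Origin: centre of its underside.
- bracelet: open black bracelet lying flat, 58x63x9 mm. A bystander: leave it where it is. Origin: centre of its underside.
- tool_case: small grey instrument case, 95x135x28 mm, lying flat. A bystander: leave it where it is. Origin: centre of its underside.

How it is judged (in metres and radians):
On the way, in this order (a step that is already met when the one before it is completed fails the run):
1. the bull lies in the long bay and the stone in the short bay, both let go, the top tray still seated on the stack (x of bull_mid in the frame of sorter between -0.116 and 0.016 m and y of bull_mid in the frame of sorter between -0.041 and 0.041 m and z of bull_mid in the frame of sorter between 0.008 and 0.036 m and x of stone_mid in the frame of sorter between 0.042 and 0.114 m and y of stone_mid in the frame of sorter between -0.041 and 0.041 m and z of stone_mid in the frame of sorter between 0.008 and 0.036 m and contact force between the fingers and bull below 0.05 N and contact force between the fingers and stone below 0.05 N and z of tray_far in the frame of stack below 0.043 m and horizontal distance between tray_far and stack_far below 0.02 m), for 0.2 s.
2. the tab corner of the top tray has been lifted by more than 25 mm while the opposite corner still rests on the stack (within 7 mm) (z of tray_tab in the frame of stack above 0.083 m and z of tray_far in the frame of stack below 0.043 m and horizontal distance between tray_far and stack_far below 0.02 m).
At the end, for the whole second after the job is handed in: Tray held by its tab, level within 0.25 rad, still, floor centre within 50 mm in plan of the foam block centre and 110-250 mm above the table, touching neither block nor stack; stack flat, within 30 mm of its start; bull resting in the long bay, stone in the short bay, both let go (horizontal distance between tray_mid and foam_block below 0.05 m and height (world z) of tray_mid between 0.11 and 0.25 m and angle between tray's own z axis and vertical below 0.25 rad and linear speed of tray below 0.05 m/s and angular speed of tray below 0.3 rad/s and contact force between the fingers and tray above 1 N and contact force between tray and foam_block below 0.05 N and contact force between tray and stack below 0.05 N and horizontal distance between the grasp point and tray_tab below 0.03 m and height (world z) of stack below 0.004 m and angle between stack's own z axis and vertical below 0.05 rad and distance of stack from where it was at the start of the episode below 0.03 m and x of bull_mid in the frame of sorter between -0.116 and 0.016 m and y of bull_mid in the frame of sorter between -0.041 and 0.041 m and z of bull_mid in the frame of sorter between 0.008 and 0.036 m and x of stone_mid in the frame of sorter between 0.042 and 0.114 m and y of stone_mid in the frame of sorter between -0.041 and 0.041 m and z of stone_mid in the frame of sorter between 0.008 and 0.036 m and contact force between the fingers and bull below 0.05 N and contact force between the fingers and stone below 0.05 N); the arm keeps its last pose, push and grip.
It fails at once if the lower stack is lifted off the table by more than 10 mm, tipped by more than 0.12 rad or shifted by more than 40 mm (height (world z) of stack above 0.01 m or angle between stack's own z axis and vertical above 0.12 rad or distance of stack from where it was at the start of the episode above 0.04 m).
It fails at once if a bystander (brown vial, round dish, bracelet, grey case) is shifted by more than 30 mm (distance of any of amber_vial, petri, bracelet, tool_case from where it was at the start of the episode above 0.03 m).
It also fails if it takes over 72 s, if anything falls off the work surface, if the arm or the gripper's body presses on something with over 40 N, if the wrist force passes 120 N, or if a joint passes its speed limit or range.

ROBOT

A 6-joint arm with a two-finger parallel gripper is mounted at the origin on the work surface; the furniture and walls round the work are solid. World frame = base frame: x ahead of the robot, y to its left, z up, the work surface at z = 0. Lengths are in mm, angles in rad, forces in N, time in s.
With the tool pointing down it reaches from about 275 to 825 mm from the base axis. Payload 5.2 kg.
Tool frame: the origin (TCP) lies at the very end of the fingers, on their centre line; the grasp point (between the pads) lies 19 mm behind it; z points along the fingers, y is the line along which they close (so a half turn about z gives the same grasp; the last joint's range is limited). The gripper opens to 93 mm and grips with 3 to 60 N. Pads are 15 mm wide; open, the fingers measure 128 mm over their backs; the gripper's body (75 mm by 188 mm) begins 65 mm behind the grasp point.
Start: joints at [1.006, 0.259, 1.535, -0, 1.348, -0.203], TCP at [194.656, 514.406, 179.653] pointing down, gripper open.
Joint ranges: [-3.14, 3.14], [-0.91, 2.08], [0.19, 2.58], [-1.22, 4.36], [0.22, 2.71], [-3.12, 3.12]. Speed limits (rad/s): [2.57, 2.57, 3.14, 3.14, 3.14, 3.14].

INTERFACE

Orientations are given as [roll, pitch, yaw] about the fixed x, y, z axes, in that order (R = Rz(yaw) Ry(pitch) Rx(roll)).
In Python, from bench import robot gives the robot as it stands. The module is installed in compiled form; this text tells all that it offers. Calls block until the motion is done:
- robot.move_ptp(position, orientation): joint-space move of the TCP to a pose.
- robot.move_linear(position, ori=None, speed=150, f_stop=None): straight line of the TCP; ori=None keeps the orientation; speed is the mean speed in mm/s. With f_stop (N) it stops when the force on the tool has changed by that much, and returns True; else False.
- robot.move_j(angles): joint-space move.
- robot.move_gripper(opening): opening from 0.0 (shut) to 1.0 (fully open); the grip force is fixed at half the most; returns when the fingers have stopped.
- robot.sleep(seconds).
- robot.inverse_kinematics(position, orientation): joint angles nearest the present ones, or None.
- robot.get_image(name): name is "side" or "top" or "wrist"; returns a dict with "img" (384x512x3 uint8, blue, green, red), "fovy" (degrees; the focal length in pixels is half the picture's height over the tangent of half this angle, whatever the lens; pixels are square), "cx", "cy" (the principal point, pixels), "eye" and "orientation" of the camera in the world. Camera axes: x right, y down, z forward; pixel columns grow to the right and rows downward; lengths in mm; the calibration is good to about 2 mm. The wrist camera is an equidistant fisheye: a pixel r from the principal point sees the ray r / f radians off the axis. A picture is of the moment at which its call begins. There is no depth.
A pose or a line that the arm cannot do raises robot.MotionError and nothing moves.
- robot.hand_in(): hands the job in; it is judged then, once.
Readings, each from a call of its own:
- robot.current_t(): time.
- robot.current_qpos(): joint angles.
- robot.current_joint_vel(): joint speeds.
- robot.current_joint_efforts(): joint torques, N m.
- robot.current_tcp_pos(): TCP position.
- robot.current_eef_rot(): TCP orientation.
- robot.current_contact_force(): force on the tool from outside, world axes, zero at the start.
- robot.current_ft_torque(): the same for the moment, N m.
- robot.current_gripper_width(): opening from 0.0 (shut) to 1.0 (fully open).
- robot.current_finger_force(): force on a finger pad.
Only numpy, scipy, OpenCV 4.12 (cv2) and the standard library are available. Lean on these libraries where they do the work, as an engineer would, in place of code of your own. Each camera call takes 0.05 s, during which the arm holds its last target. There are 200 camera calls.

## Working session

There is one attempt and no reset: what is moved stays moved. The work goes in short steps, each a Python script; the robot and the scene stay as the last script left them, time stands still between calls to the robot, and variables do not carry over. Pictures are saved under pics/ and viewed, at most 10 in all, crops included, and the job is handed in when it is done.

```bash
mkdir -p pics; ls; python3 - <<'E'
from bench import robot
import cv2
for n in("top","side"):
    d=robot.get_image(n); cv2.imwrite(f"pics/{n}0.png",d["img"])
    print(n,{k:v for k,v in d.items() if k!="img"})
print(robot.current_t(),robot.current_eef_rot())
E
```

```text
pics
top {'fovy': 46.33266449682239, 'cx': 256.9084490690345, 'cy': 192.82333269465596, 'eye': array([ 414.36342851,   26.06337185, 1132.1334396 ]), 'orientation': array([-3.01742935, -0.02940315, -1.55372959])}
side {'fovy': 48.56382781736361, 'cx': 260.4873860305378, 'cy': 193.82671869100895, 'eye': array([  281.2463991 , -1046.15670622,   590.3055575 ]), 'orientation': array([-2.00125499,  0.00213704, -0.26158061])}
0.1 [-3.13998760e+00 -3.32549036e-04  2.77979904e+00]
```

View pics/top0.png

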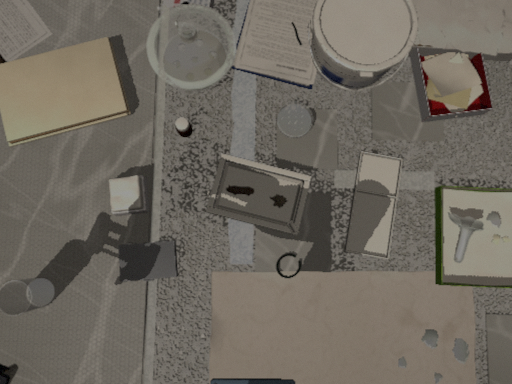

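View pics/side0.png

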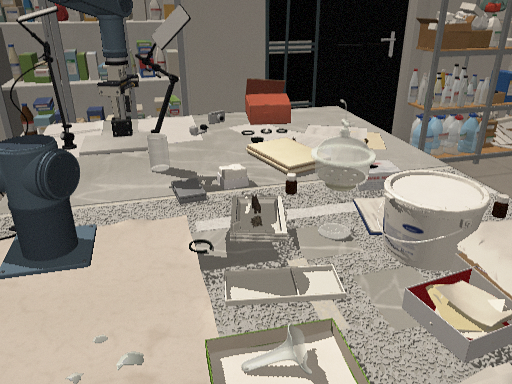

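The top view shows the stack at (258,193), the sorter at (376,204), the foam at (125,195), the case at (148,260), the bracelet at (289,265), the petri dish at (295,120) and the vial at (183,126). The bull is the dark shape at (240,190) and the stone is at (279,200). I'll zoom in on the stack and sorter.

```bash
cat > h.py <<'E'
import numpy as np, cv2
from bench import robot
from scipy.spatial.transform import Rotation as R
def rot(o): return R.from_euler('xyz',o).as_matrix()
def ray(d,u,v,fish=False):
    f=192/np.tan(np.radians(d['fovy'])/2); x,y=(u-d['cx'])/f,(v-d['cy'])/f
    if fish:
        r=np.hypot(x,y); s=np.sin(r)/max(r,1e-9); c=np.array([x*s,y*s,np.cos(r)])
    else: c=np.array([x,y,1.])
    return rot(d['orientation'])@c
def onz(d,u,v,z,fish=False):
    w=ray(d,u,v,fish); e=np.array(d['eye']); return (e+w*(z-e[2])/w[2])[:2]
def proj(d,p,fish=False):
    f=192/np.tan(np.radians(d['fovy'])/2); c=rot(d['orientation']).T@(np.array(p,float)-d['eye'])
    if fish:
        h=np.hypot(c[0],c[1]); a=np.arctan2(h,c[2]); return np.array([d['cx']+f*a*c[0]/h,d['cy']+f*a*c[1]/h])
    return np.array([d['cx']+f*c[0]/c[2],d['cy']+f*c[1]/c[2]])
E
python3 - <<'E'
from h import *
im=cv2.imread('pics/top0.png'); c=im[145:265,200:410].astype(float)
c=np.clip(255*(c/255)**.7,0,255).astype('uint8')
cv2.imwrite('pics/crop1.png',cv2.resize(c[:, :],None,fx=3.8,fy=3.8,interpolation=cv2.INTER_CUBIC))
s=cv2.imread('pics/side0.png')[160:310,180:380]
cv2.imwrite('pics/crop2.png',cv2.resize(s,None,fx=4,fy=4,interpolation=cv2.INTER_CUBIC))
E
```

```text
(no output)
```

View pics/crop1.png

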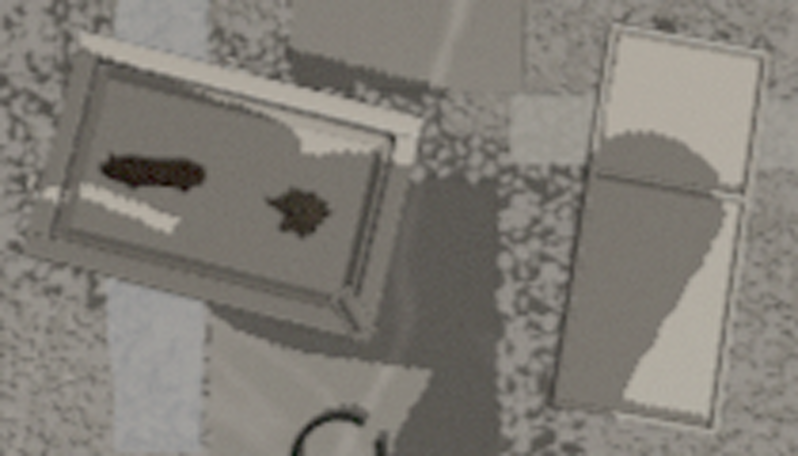

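View pics/crop2.png

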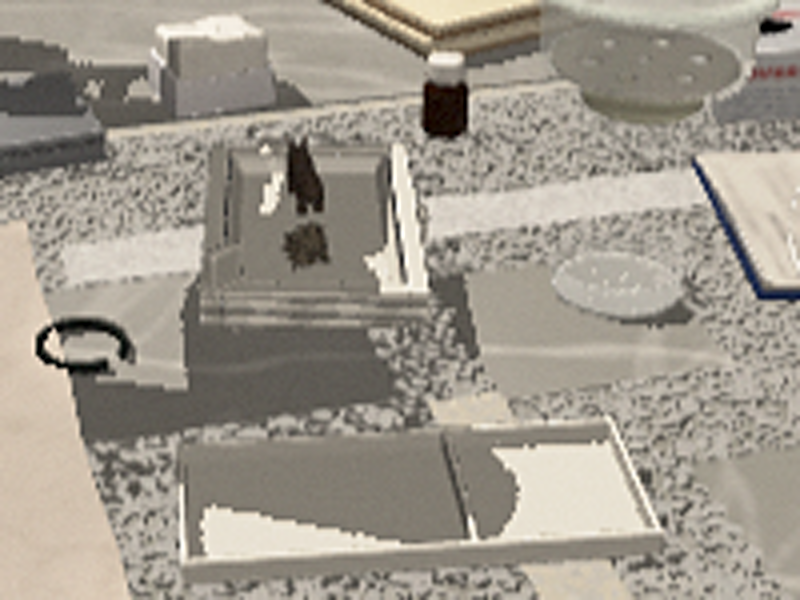

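Crop 1 shows the stack flange corners at about TL(80,35), TR(425,118), BR(365,340) and BL(28,252). The tab fin sits in the lower-right corner at (350,310), so the stack's -x,-y corner points to world -x,-y. The sorter corners are (612,25), (768,52), (715,430) and (555,408), with the cross wall near the top, so the short bay faces world +x. Crop 2 agrees with this. Now the positions.

```bash
cat >> h.py <<'E'
def fitrect(P,Q): # own pts P -> world Q ; yaw,t,resid
    a,b=P-P.mean(0),Q-Q.mean(0); yaw=np.arctan2((a[:,0]*b[:,1]-a[:,1]*b[:,0]).sum(),(a*b).sum())
    c,s=np.cos(yaw),np.sin(yaw); M=np.array([[c,-s],[s,c]]); t=Q.mean(0)-M@P.mean(0)
    return yaw,t,np.linalg.norm(P@M.T+t-Q,axis=1)
E
python3 - <<'E'
from h import *
d=robot.get_image("top"); im=d['img']
T=lambda c,z: np.array([onz(d,200+(u+.5)/3.8-.5,145+(v+.5)/3.8-.5,z) for u,v in c])
S=np.array([[75,115],[75,-115],[-75,-115],[-75,115]])
print('stack',fitrect(S,T([(80,35),(425,118),(365,340),(28,252)],40)))
So=np.array([[130,55],[130,-55],[-130,-55],[-130,55]])
print('sorter',fitrect(So,T([(612,25),(768,52),(715,430),(555,408)],16)))
print('tab',T([(350,312)],62), 'wall',T([(595,178),(745,190)],16))
m=(im.max(2)<50).astype('uint8'); 
n,l,st,ce=cv2.connectedComponentsWithStats(m)
for i in range(1,n):
    if st[i,4]>40 and 205<ce[i][0]<310 and 150<ce[i][1]<250:
        ys,xs=np.where(l==i); p=np.array([onz(d,x,y,50) for x,y in zip(xs,ys)]).astype('float32')
        print(ce[i],st[i],p.mean(0),cv2.minAreaRect(p))
p=proj(d,(400,330,67));print(p)
for n,u,v,z in [('foamtop',125,193,67),('vial',183,122,67),('petri',295,120,22),('brac',289,265,5),('case',148,260,28)]: print(n,onz(d,u,v,z))
g=im[165:225,95:160];b=(g.min(2)>150).astype('uint8');print('foam white',b.sum(),cv2.minAreaRect(np.argwhere(b)[:,::-1].astype('float32')+[95,165]) if 0 else (np.argwhere(b)[:,::-1].mean(0)+[95,165]))
w=robot.get_image('wrist');print({k:v for k,v in w.items() if k!='img'},robot.current_tcp_pos())
E
```

```text
stack (np.float64(-0.22813878779179883), array([549.93135035,  -8.30972037]), array([2.54243868, 0.78807146, 3.76815009, 3.9311204 ]))
sorter (np.float64(-0.15507119329887747), array([ 531.74403012, -300.1674536 ]), array([2.5718827 , 1.57437967, 4.10207355, 1.77756837]))
tab [[468.63760171 -87.68975489]] wall [[ 562.89929624 -255.15511161]
 [ 556.93617406 -355.61271351]]
[239.88235294 189.89839572] [226 186  28  10 187] [556.3092    38.058132] ((555.3499755859375, 39.00205993652344), (65.7669448852539, 20.07692527770996), 87.06416320800781)
[278.74166667 200.39166667] [271 195  16  13 120] [532.5775   -56.834988] ((532.935546875, -56.82715606689453), (28.752792358398438, 31.89068031311035), 32.146392822265625)
[113.13228597 252.78741967]
foamtop [540.95643771 310.02535198]
vial [717.50535788 179.55377699]
petri [742.82585101 -98.27166423]
brac [376.36130155 -87.62833845]
case [383.60365394 256.58812138]
foam white 8 [124.375 196.625]
{'fovy': 65.70646984690485, 'cx': 259.01346617788033, 'cy': 193.30486594730095, 'eye': array([123.22513259, 541.83149392, 383.32748826]), 'orientation': array([2.86442015e+00, 1.47012605e-03, 1.20952264e+00])} [194.44410301 514.09331902 179.15477613]
```

Checks hold: the cross wall lands within 2 mm of where the sorter fit puts it, and the tab within 5 mm. Moving above the tray for one close look.

```bash
python3 - <<'E'
from h import *
robot.move_ptp([480,-20,240],[np.pi,0,1.54])
d=robot.get_image('wrist'); im=d['img']; cv2.imwrite('pics/w1.png',im)
print(robot.current_t(),d['eye'])
for n,p in dict(bull=(556,38,47),stone=(532.6,-56.8,43),tab=(468.8,-90,58)).items(): print(n,proj(d,p,True))
import pickle; pickle.dump(d,open('w1.pkl','wb'))
cv2.imwrite('pics/w1b.png',cv2.resize(im,(800,600)))
E
```

```text
2.4333 [481.93774635  57.32332957 444.25194852]
bull [314.52531651 124.63224555]
stone [297.17141445 192.33896525]
tab [252.52021286 219.54052944]
```

View pics/w1b.png

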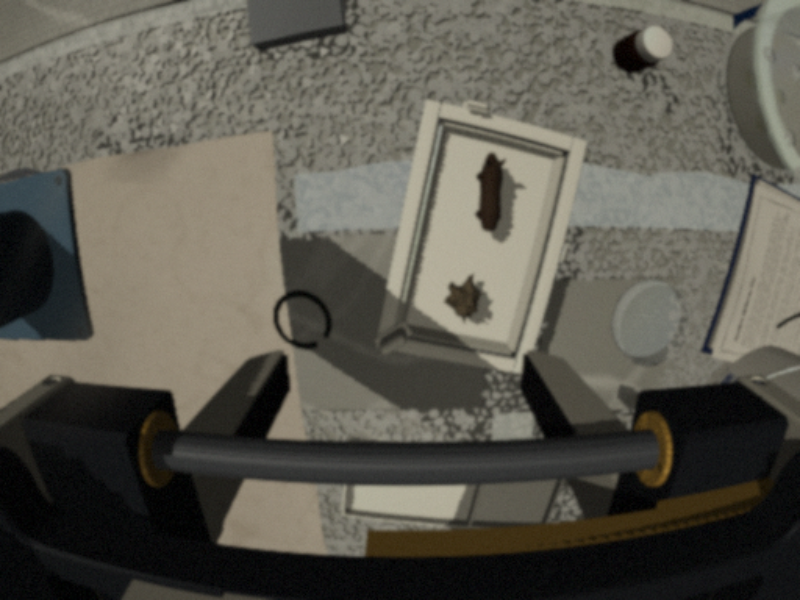

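The wrist view (1.5625× scale) confirms the estimates. The bull is at (490,192), the stone at (464,298) and the tab fin at (400,338). Flange corners are (427,100), (585,140), (522,372) and (382,350).

```bash
python3 - <<'E'
from h import *
import pickle; d=pickle.load(open('w1.pkl','rb')); im=d['img']
m=np.zeros(im.shape[:2],'uint8'); m[90:212,275:345]=(im[90:212,275:345].max(2)<75)
n,l,st,ce=cv2.connectedComponentsWithStats(m)
for i in range(1,n):
    if st[i,4]>80:
        ys,xs=np.where(l==i); p=np.array([onz(d,x,y,45,True) for x,y in zip(xs,ys)]).astype('float32')
        ev,V=np.linalg.eigh(np.cov(p.T))
        print(ce[i],st[i],p.mean(0),cv2.minAreaRect(p),'pca',np.sqrt(ev),np.degrees(np.arctan2(V[1,1],V[0,1])))
        print([ (a,round(float(np.ptp(p@[np.cos(np.radians(a)),np.sin(np.radians(a))])),1)) for a in range(-90,90,15)])
s=1/1.5625
S=np.array([[-75,115],[75,115],[75,-115],[-75,-115]])
Q=np.array([onz(d,(u+.5)*s-.5,(v+.5)*s-.5,40,True) for u,v in [(427,100),(585,140),(522,372),(382,350)]])
print(fitrect(S,Q)); print('tab',onz(d,400*s,337*s,62,True))
E
```

```text
[313.94940978 123.51602024] [305  99  17  49 593] [555.6441   39.39826] ((554.5966186523438, 40.120208740234375), (65.45326232910156, 20.95625877380371), 87.02399444580078) pca [ 5.24164103 17.40612659] 87.16924405292973
[(-90, 65.5), (-75, 64.2), (-60, 58.5), (-45, 48.9), (-30, 37.0), (-15, 27.9), (0, 22.4), (15, 33.2), (30, 42.6), (45, 51.5), (60, 59.1), (75, 63.7)]
[297.36615385 191.03076923] [286 178  22  25 325] [532.63525  -54.376255] ((532.3575439453125, -53.73807144165039), (29.296220779418945, 34.07073974609375), 34.98776626586914) pca [7.16907267 8.07231632] 103.06647080784282
[(-90, 34.9), (-75, 34.2), (-60, 34.2), (-45, 34.0), (-30, 32.9), (-15, 29.6), (0, 29.7), (15, 30.7), (30, 29.8), (45, 29.7), (60, 33.5), (75, 35.3)]
(np.float64(-0.2205404276437844), array([548.561284 ,  -5.9234284]), array([2.51473909, 2.10539046, 6.70138596, 5.89875399]))
tab [473.90141779 -82.95095041]
```

```bash
cat >> h.py <<'E'
def pick(x,y,yaw,z,op,zt=140):
    robot.move_ptp([x,y,zt],[np.pi,0,yaw]); robot.move_gripper(op)
    s=robot.move_linear([x,y,z],speed=100,f_stop=6)
    print('down',s,robot.current_tcp_pos())
    robot.move_gripper(0.); print('grip',robot.current_gripper_width(),robot.current_finger_force())
    robot.move_linear([x,y,zt],speed=120)
    print('up',robot.current_gripper_width(),robot.current_finger_force())
def place(x,y,yaw,z,dop,zt=140):
    robot.move_ptp([x,y,zt],[np.pi,0,yaw])
    robot.move_linear([x,y,z+25],speed=150)
    s=robot.move_linear([x,y,z],speed=40,f_stop=5)
    print('placed',s,robot.current_tcp_pos(),robot.current_gripper_width())
    robot.move_gripper(robot.current_gripper_width()+dop)
    robot.move_linear([x,y,zt],speed=150); print('t',robot.current_t())
SO=np.array([531.7,-300.2]); sy=-.155
def so(x,y): return SO+[np.cos(sy)*x-np.sin(sy)*y, np.sin(sy)*x+np.cos(sy)*y]
E
python3 - <<'E'
from h import *
pick(555.3,38.9,1.52,31,.45)
x,y=so(-50,0); place(x,y,1.415,8.5,.2)
E
```

```text
down False [555.93006216  38.82169911  31.66101724]
grip 0.0027221544165915088 0.0
up 0.007011378947423066 0.0
placed False [ 482.35561111 -292.56228635    8.46781627] 0.007512610817805622
t 11.6
```

The fingers closed on nothing, so the bull was missed. Looking again.

```bash
python3 - <<'E'
from h import *
import pickle
robot.move_ptp([480,-20,240],[np.pi,0,1.54])
d=robot.get_image('wrist'); im=d['img']; pickle.dump(d,open('w2.pkl','wb'))
t=robot.get_image('top')['img'][140:240,200:320]
a=cv2.resize(im[50:240,200:400],None,fx=3,fy=3); 
cv2.imwrite('pics/w2.png',a)
m=np.zeros(im.shape[:2],'uint8'); m[70:225,245:375]=(im[70:225,245:375].max(2)<75)
n,l,st,ce=cv2.connectedComponentsWithStats(m)
for i in range(1,n):
    if st[i,4]>80:
        ys,xs=np.where(l==i); p=np.array([onz(d,x,y,45,True) for x,y in zip(xs,ys)]).astype('float32'); print(ce[i],st[i],p.mean(0),cv2.minAreaRect(p))
E
```

```text
[314.01211073 121.98096886] [306  97  16  49 578] [555.5358    39.717876] ((554.8378295898438, 40.98388671875), (65.27874755859375, 20.53106117248535), 89.30918884277344)
[353.79036827 199.15580737] [344 176  22  49 353] [615.8433 -70.8663] ((614.9231567382812, -72.21202087402344), (76.70901489257812, 13.609521865844727), 74.91973876953125)
[298.36653386 190.07968127] [286 178  22  24 251] [533.7014   -54.597157] ((532.2986450195312, -52.63218688964844), (26.90131378173828, 32.850318908691406), 45.326786041259766)
[272.55961071 214.756691  ] [245 207  59  17 411] [496.98087 -90.01079] ((499.885498046875, -90.0886001586914), (21.310365676879883, 84.42176818847656), 84.60099029541016)
```

View pics/w2.png

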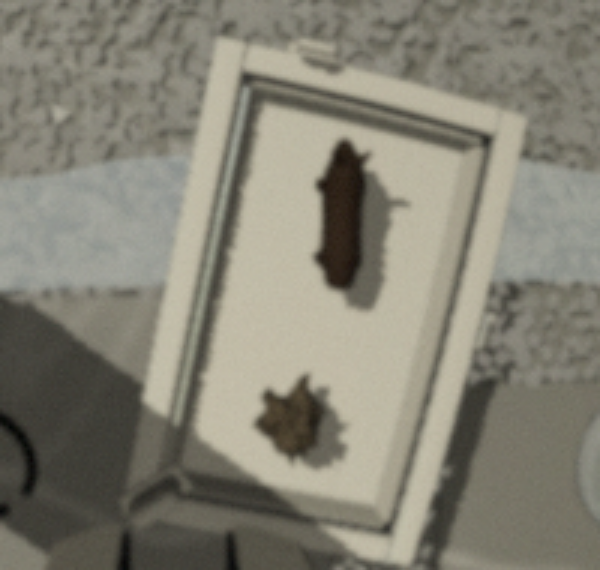

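The bull stands where it was, turned 2° at most. I'll check the TCP projection against the fingertips, then go back down and look before closing.

```bash
python3 - <<'E'
from h import *
import pickle; d=pickle.load(open('w1.pkl','rb')); print(proj(d,(480,-20,240),True), proj(d,(480-46,-20,240),True),proj(d,(480+46,-20,240),True))
x,y=555,39.5
robot.move_ptp([x,y,140],[np.pi,0,1.545]); robot.move_gripper(.5)
robot.move_linear([x,y,31],speed=100,f_stop=6)
a=robot.get_image('wrist'); pickle.dump(a,open('w3.pkl','wb'))
print(proj(a,(x,y,31),True),proj(a,(x,y,61),True),robot.current_tcp_pos())
for o in (.4,.3,.25,.2,.15): 
    robot.move_gripper(o); print(o,robot.current_gripper_width(),robot.current_finger_force(),robot.current_contact_force().round(2))
b=robot.get_image('wrist')
im=np.hstack([a['img'][130:330,160:360],b['img'][130:330,160:360]])
cv2.imwrite('pics/w3.png',cv2.resize(im,None,fx=2,fy=2))
E
```

```text
[259.31407836 218.61936207] [197.64958022 219.93797798] [321.18290549 216.56498057]
[258.40610186 217.23585783] [258.40160109 233.6006895 ] [555.66219605  39.42786588  31.75678505]
0.4 0.40265865884530844 0.0 [ 0.18 -0.69  0.21]
0.3 0.2957130890103435 0.0 [-0.65 -0.19 -0.51]
0.25 0.2524207656767918 0.0 [ 0.32  0.12 -0.22]
0.2 0.20297374096481957 0.0 [ 0.31  0.46 -0.03]
0.15 0.15193393099458874 0.0 [ 0.45  0.4  -0.61]
```

View pics/w3.png

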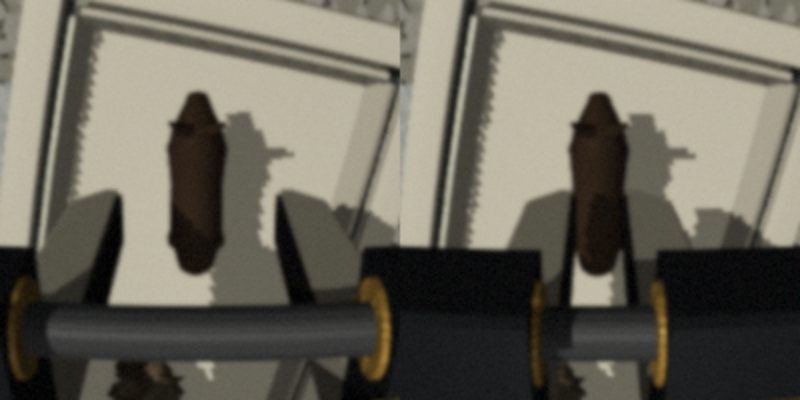

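At opening 0.15 (14 mm, less than the 21 mm body) there is no force. The visible fingertips are also too far apart for where the TCP projects: about 152 px seen against 125 px predicted. That means the real fingertips sit about 35 mm behind the reported TCP, so they closed above the bull. I'll confirm by opening and feeling gently down for the tray floor, which is at z = 27.

```bash
python3 - <<'E'
from h import *
robot.move_gripper(.5); f0=robot.current_contact_force()
print(robot.move_linear([555,39.5,-12],speed=25,f_stop=3), robot.current_tcp_pos(), robot.current_contact_force()-f0, robot.current_t())
p=robot.current_tcp_pos(); robot.move_linear([555,39.5,p[2]+8],speed=60)
a=robot.get_image('wrist')
print(robot.current_gripper_width())
E
```

```text
True [554.96947403  39.4934228  -11.69108057] [-0.2514217   0.04705942  4.59781984] 19.6917
0.5009228847310107
```

The floor was felt at reported z ≈ -11.7, where it should read 27, so the tool is about 38 mm shorter than its TCP claims. I'll correct along the tool axis by 38 mm and continue.

```bash
cat >> h.py <<'E'
D=38
E
sed -i 's/robot.move_linear(\[x,y,z\],/robot.move_linear([x,y,z-38],/; s/z+25\]/z-13]/' h.py; grep -n "z-" h.py
python3 - <<'E'
from h import *
x,y=555,39.5
robot.move_linear([x,y,-7],speed=60)
robot.move_gripper(0.); print('grip',robot.current_gripper_width()*93,robot.current_finger_force())
if robot.current_gripper_width()>.15:
    robot.move_linear([x,y,110],speed=120); print(robot.current_gripper_width()*93,robot.current_finger_force())
    x,y=so(-50,0); place(x,y,1.415,9,.25,110)
E
```

```text
12:    w=ray(d,u,v,fish); e=np.array(d['eye']); return (e+w*(z-e[2])/w[2])[:2]
24:    s=robot.move_linear([x,y,z-38],speed=100,f_stop=6)
31:    robot.move_linear([x,y,z-13],speed=150)
32:    s=robot.move_linear([x,y,z-38],speed=40,f_stop=5)
grip 18.203185769968197 29.97784533463939
18.2674367908522 29.97805719699926
placed False [ 482.34671973 -292.562913    -29.06605597] 0.20014632115843728
t 26.6417
```

```bash
python3 - <<'E'
from h import *
import pickle
pick(532.6,-54.5,1.62,30.5,.55,90)
if robot.current_gripper_width()>.15:
    x,y=so(78,0); place(x,y,1.415,8.5,.14,90)
d=robot.get_image('top'); pickle.dump(d,open('t2.pkl','wb')); im=d['img']
s=cv2.resize(robot.get_image('side')['img'][150:320,170:390],None,fx=3.4,fy=3.4)
cv2.imwrite('pics/s2.png',s)
E
```

```text
down False [533.1987652  -54.66897159  -6.91961714]
grip 0.35094461988648135 30.000554799909693
up 0.3507920891155373 29.999678916466905
placed True [ 608.09848588 -311.77187891  -30.05175746] 0.34729871346572994
t 34.4833
```

View pics/s2.png

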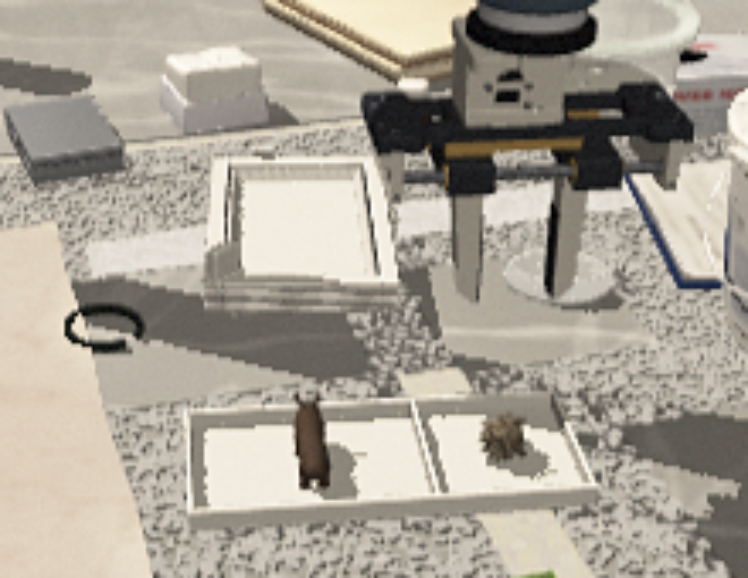

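Both finds lie in their bays, the bull around (312,445) and the stone around (503,440). The tray is seated, with its tab fin at (222,262). Next, a close look at the tab from its own grasp direction.

```bash
python3 - <<'E'
from h import *
import pickle
d=robot.get_image('side'); print('foam side',onz(d,232.6,171.2,67))
robot.move_gripper(.45)
robot.move_ptp([470,-88,85],[np.pi,0,.56])
d=robot.get_image('wrist'); pickle.dump(d,open('w4.pkl','wb'))
print(robot.current_tcp_pos(),d['eye'],proj(d,(470,-88,66),True))
cv2.imwrite('pics/w4.png',cv2.resize(d['img'],(800,600)))
E
```

```text
foam side [531.94431792 254.10734494]
[471.36141497 -89.10070557  85.47046664] [534.82481695 -47.48501695 289.94499378] [258.05992598 209.16086981]
```

View pics/w4.png

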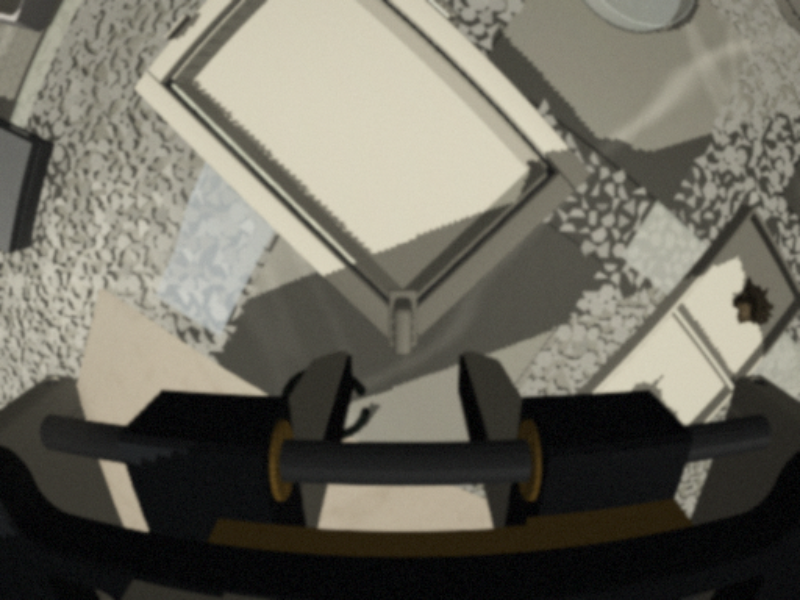

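The tab's top middle is at about (403,328) in this view, and (470,-88,66) projects to (403,327), so that estimate holds. The two views disagree on the foam, though, so I'll triangulate it and check IK for the planned peel poses.

```bash
cat >> h.py <<'E'
TAB=np.array([470.,-88.]); YS=-.225
M2=np.array([[np.cos(YS),-np.sin(YS)],[np.sin(YS),np.cos(YS)]])
STK=TAB-M2@[-60,-100]; P=np.r_[STK+M2@[73,113],36.]
u=np.r_[TAB-P[:2],0]; u/=np.linalg.norm(u); AX=np.array([u[1],-u[0],0])
R0=R.from_euler('xyz',[np.pi,0,.56])
def tilt(th,z0):  # reported TCP pose for tray tilted by th about the far corner
    r=R.from_rotvec(AX*th); return P+r.apply(np.r_[TAB,z0]-P),(r*R0).as_euler('xyz')
E
python3 - <<'E'
from h import *
import pickle
t=pickle.load(open('t2.pkl','rb')); s=robot.get_image('side')
def tri(a,b):
    w=[ray(t,*a),ray(s,*b)]; e=[np.array(t['eye']),np.array(s['eye'])]
    w=[x/np.linalg.norm(x) for x in w]; k=np.linalg.lstsq(np.stack([w[0],-w[1]],1),e[1]-e[0],rcond=None)[0]
    return e[0]+k[0]*w[0],e[1]+k[1]*w[1]
print('foam',tri((125,193),(232.6,171.2)))
q=proj(s,(530,310,67)); print(q, proj(s,(541,310,0)),proj(t,(541,310,0)))
for n,im,(x0,y0,x1,y1) in(('t',t['img'],(100,165,160,225)),('s',s['img'],(205,155,260,195))):
    g=im[y0:y1,x0:x1]; 
    for th in (130,150,165,180):
        b=((g.min(2)>th)).astype('uint8'); k,l,st,ce=cv2.connectedComponentsWithStats(b)
        j=1+np.argmax(st[1:,4]) if k>1 else 0; print(n,th,st[j],ce[j]+[x0,y0])
print('tab ends',[onz(pickle.load(open('w4.pkl','rb')),403/1.5625,v/1.5625,66,True).round(1) for v in(303,328,353)], P)
for th in(0,.1,.2,.25): 
    p,o=tilt(th,6); print(th,p.round(1),robot.inverse_kinematics(p,o))
print(robot.current_t())
tc=t['img'][165:225,95:165]; sc=s['img'][150:200,200:270]
cv2.imwrite('pics/foam.png',np.hstack([cv2.resize(tc,(400,343)),cv2.resize(sc,(400,343))]))
E
```

```text
foam (array([543.95274524, 316.74639782,  41.78954516]), array([544.01937865, 316.73557679,  41.7945798 ]))
[228.78728632 165.48561437] [232.49301683 183.01902569] [131.98034697 196.26314287]
t 130 [  9  10  36  39 976] [124.12192623 194.25512295]
t 150 [ 10  11  30  35 830] [124.02289157 193.5746988 ]
t 165 [ 11  17  27  19 222] [123.82882883 192.00900901]
t 180 [   0    0   60   60 3600] [129.5 194.5]
s 130 [  0   9  20  31 477] [213.50314465 180.83228512]
s 150 [  0   9  19  27 389] [212.82005141 178.84832905]
s 165 [  0  10  18  26 237] [212.36708861 177.35864979]
s 180 [ 0 17 18  8 49] [213.40816327 174.93877551]
tab ends [array([480.6, -81.2]), array([469.4, -88.2]), array([457.8, -95.6])] [647.16927137  89.95799864  36.        ]
0 [470. -88.   6.] [-4.18934438e-01  3.29313623e-01  1.92460384e+00 -4.44089210e-16
  8.87675191e-01  5.91861888e-01]
0.1 [468.8 -89.2  31.2] [-0.34407495  0.3297301   1.84768911 -0.10695147  1.00938818  0.72574632]
0.2 [469.3 -88.7  56.5] [-0.2716189   0.34515977  1.7648108  -0.19204126  1.13764334  0.82924876]
0.25 [470.3 -87.7  69.1] [-0.23673384  0.35789746  1.72139546 -0.2284973   1.20313774  0.87157937]
36.0833
```

View pics/foam.png

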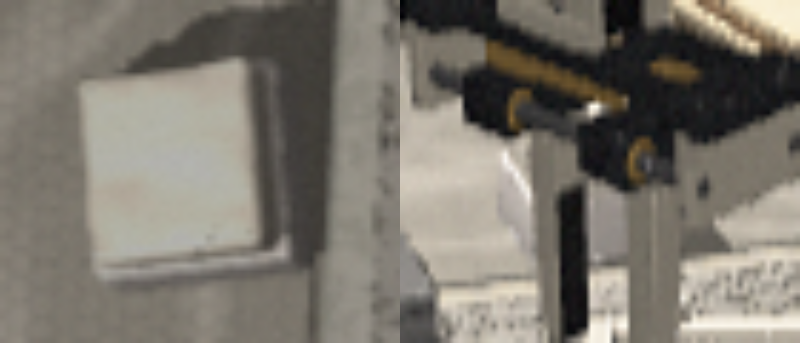

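The left panel shows the foam's top face centred at full-image (124,193.5), giving (541,312) at z=67. My side pixel had been on the block's front face; the true top face is near row 166, which agrees with the top view. Foam is at (541,312). Now grip the tab.

```bash
python3 - <<'E'
from h import *
robot.move_gripper(.28)
x,y=TAB; o=[np.pi,0,.56]
robot.move_linear([x,y,15],speed=120)
s=robot.move_linear([x,y,-1],speed=20,f_stop=3); p=robot.current_tcp_pos(); print(s,p)
z0=p[2]+2 if s else 2
robot.move_linear([x,y,z0],speed=40)
robot.move_gripper(0.); print('z0',z0,'grip',robot.current_gripper_width()*93,robot.current_finger_force(),robot.current_contact_force(),robot.current_tcp_pos(),robot.current_t())
E
```

```text
True [469.85091324 -87.93772078   1.27902017]
z0 3.279020171898737 grip 10.093076040428395 29.99797224998474 [-0.14244152  1.64806529 -0.7189954 ] [469.86254376 -87.9325578    3.15412419] 38.6667
```

The flange was felt at 40 mm, as expected, and the grip width is 10.1 mm, the tab's thickness. Peeling.

```bash
python3 - <<'E'
from h import *
z0=3.2
for th in (.04,.08,.12,.15,.18,.21,.24,.26):
    p,o=tilt(th,z0); robot.move_linear(p,o,speed=25)
    print(th,robot.current_tcp_pos().round(1),robot.current_contact_force().round(2),round(robot.current_gripper_width()*93,2),round(robot.current_t(),1))
d=robot.get_image('top'); s=robot.get_image('side')
cv2.imwrite('pics/peel_t.png',d['img']);cv2.imwrite('pics/peel_s.png',s['img'])
E
```

```text
0.04 [469.1 -88.8  13.3] [-2.8  -1.12 -1.  ] 9.86 39.2
0.08 [468.7 -89.1  23.3] [-0.65 -1.61 -1.49] 9.81 39.8
0.12 [468.7 -89.5  33.7] [-1.57 -1.25 -0.46] 9.95 40.3
0.15 [469.  -89.4  41.3] [-0.16 -1.86 -0.88] 10.03 40.8
0.18 [468.9 -89.3  48.8] [-1.3  -2.74  0.05] 9.85 41.2
0.21 [469.2 -88.9  56.3] [-0.08 -3.   -0.01] 9.67 41.7
0.24 [469.7 -88.3  63.9] [-0.28 -1.8   0.24] 9.82 42.1
0.26 [470.3 -87.6  68.9] [-0.13  0.58 -0.71] 9.86 42.5
```

```bash
python3 - <<'E'
from h import *
import pickle
p,o=tilt(.26,3.2)
for dz,sp in((15,30),(60,60),(130,120)):
    robot.move_linear(p+[0,0,dz],o,speed=sp); print(robot.current_contact_force().round(2),robot.current_gripper_width()*93)
robot.move_linear(np.r_[TAB,200],[np.pi,0,.56],speed=80)
F=np.array([541,312.]); t=F+M2@[-60,-100]
robot.move_linear([*t,200],[np.pi,0,.56],speed=120)
robot.move_linear([*t,152],speed=60); robot.sleep(.5)
print(t,robot.current_tcp_pos(),robot.current_contact_force(),robot.current_gripper_width()*93,robot.current_finger_force(),robot.current_ft_torque(),robot.current_t())
for n in('top','side','wrist'): 
    d=robot.get_image(n); pickle.dump(d,open(n+'_f.pkl','wb'))
E
python3 - <<'E'
from h import *
import pickle
# tray corner projections if rigid & level, vs bright contour
F=np.array([541,312.]); zo=152+38.5-17.8
C=np.array([[75,115],[75,-115],[-75,-115],[-75,115]])
for n in('top','side','wrist'):
    d=pickle.load(open(n+'_f.pkl','rb')); pr=np.array([proj(d,[*(F+M2@c),zo+16],n=='wrist') for c in C]); print(n,pr.round(0).tolist())
    g=cv2.cvtColor(d['img'],cv2.COLOR_BGR2GRAY); b=cv2.morphologyEx((g>125).astype('uint8'),cv2.MORPH_CLOSE,np.ones((5,5)))
    cs,_=cv2.findContours(b,cv2.RETR_EXTERNAL,cv2.CHAIN_APPROX_SIMPLE); c0=pr.mean(0)
    for c in sorted(cs,key=cv2.contourArea)[::-1][:6]:
        if cv2.pointPolygonTest(c,(float(c0[0]),float(c0[1])),False)>=0:
            h=cv2.convexHull(c); print(cv2.contourArea(c),cv2.approxPolyDP(h,4,True)[:,0].tolist())
E
```

```text
[ 0.74  0.42 -0.34] 9.611434591468774
[ 0.12  0.69 -0.99] 9.737384588182312
[-0.73  0.36 -0.32] 10.13381483772424
[460.20171736 227.90697102] [460.22786634 227.91987942 152.08225652] [-0.00626521 -0.35800685 -1.14596888] 9.867193653616503 29.997008442878723 [-0.07656356  0.17538734  0.00877156] 49.5083
top [[66.0, 139.0], [171.0, 165.0], [152.0, 234.0], [45.0, 207.0]]
side [[252.0, 122.0], [254.0, 141.0], [205.0, 142.0], [211.0, 122.0]]
119410.0 [[511, 157], [511, 383], [0, 383], [0, 279], [58, 123], [111, 114], [338, 106], [477, 118]]
wrist [[176.0, -119.0], [430.0, 106.0], [260.0, 267.0], [28.0, 38.0]]
61710.5 [[500, 231], [425, 273], [390, 275], [302, 252], [77, 33], [101, 0], [511, 0], [511, 86]]
```

```bash
python3 - <<'E'
from h import *
import pickle
a=pickle.load(open('t2.pkl','rb'))['img']; d=pickle.load(open('top_f.pkl','rb')); b=d['img']
D_=cv2.absdiff(a,b).max(2); m=(D_>25).astype('uint8'); m=cv2.morphologyEx(m,cv2.MORPH_CLOSE,np.ones((5,5)))
# left/upper part of tray: white and changed
w=((b.min(2)>115)&(b.max(2).astype(int)-b.min(2)<40)).astype('uint8')
g=w[120:250,30:185]; k,l,st,ce=cv2.connectedComponentsWithStats(g); j=1+np.argmax(st[1:,4])
ys,xs=np.where(l==j); h=cv2.convexHull(np.stack([xs+30,ys+120],1).astype('int32'))
print('area',st[j,4],cv2.approxPolyDP(h,3,True)[:,0].tolist())
for row in (150,165,180,195): print(row,b[row,40:80:2].min(1).tolist())
# residual of the stack position / finds
t0=cv2.imread('pics/top0.png')
for n,(x0,y0,x1,y1) in dict(bracelet=(270,245,310,285),petri=(270,95,320,140),vial=(170,110,200,140)).items(): print(n,cv2.absdiff(t0[y0:y1,x0:x1],b[y0:y1,x0:x1]).mean())
F=np.array([541,312.])
# tilt estimate: far corner (+x,+y) predicted for droop angles
for th in(-.2,-.1,0,.1,.2):
    for own in((75,115),(-75,115)):
        q=np.r_[F+M2@np.array(own),152+38.5-17.8+16]; T=np.r_[F+M2@[-60,-100],190]
        print(th,own,proj(d,T+R.from_rotvec(AX*th).apply(q-T)).round(1))
E
```

```text
area 1157 [[163, 120], [172, 166], [167, 177], [56, 180], [68, 140]]
150 [97, 98, 95, 97, 96, 98, 99, 103, 101, 114, 107, 99, 94, 134, 135, 136, 94, 105, 107, 106]
165 [95, 93, 98, 97, 95, 97, 104, 107, 106, 103, 110, 135, 136, 137, 90, 100, 75, 74, 136, 138]
180 [102, 96, 96, 94, 103, 107, 109, 104, 125, 109, 93, 62, 31, 20, 25, 26, 28, 29, 33, 35]
195 [36, 46, 48, 47, 45, 47, 47, 49, 50, 48, 53, 54, 54, 54, 53, 52, 56, 56, 55, 57]
bracelet 23.286666666666665
petri 12.208148148148148
vial 7.927037037037037
-0.2 (75, 115) [ 58.1 134.4]
-0.2 (-75, 115) [ 38.7 206.6]
-0.1 (75, 115) [ 61.9 136.3]
-0.1 (-75, 115) [ 41.7 206.6]
0 (75, 115) [ 66.3 138.9]
0 (-75, 115) [ 45.2 207.1]
0.1 (75, 115) [ 71.3 142.1]
0.1 (-75, 115) [ 49.1 208.2]
0.2 (75, 115) [ 76.8 146. ]
0.2 (-75, 115) [ 53.4 209.8]
```

The tray's far corner is at (68,140), against (66,139) predicted for level, and its right corner at (172,166) against (171,165). So it is held, level to about 0.03 rad, over the foam. One last check of stack, finds and bracelet.

```bash
python3 - <<'E'
from h import *
d=robot.get_image('top'); b=d['img']; a=cv2.imread('pics/top0.png')
for n,im in(('0',a),('f',b)):
    for (x0,y0,x1,y1,z,th) in((274,248,304,282,5,55),(350,155,402,255,24,70)):
        g=(im[y0:y1,x0:x1].max(2)<th).astype('uint8'); k,l,st,ce=cv2.connectedComponentsWithStats(g)
        print(n,[(st[i,4],(ce[i]+[x0,y0]).round(1),onz(d,*(ce[i]+[x0,y0]),z).round()) for i in range(1,k) if st[i,4]>30])
print('bays',so(-50,0),so(78,0))
# stack shift by phase correlation on edges
e=lambda i:cv2.Laplacian(cv2.cvtColor(i[150:240,200:320],cv2.COLOR_BGR2GRAY),cv2.CV_32F)
g=cv2.cvtColor(b,cv2.COLOR_BGR2GRAY)[150:240,200:320]; m=(g>150).astype('uint8'); k,l,st,ce=cv2.connectedComponentsWithStats(cv2.morphologyEx(m,cv2.MORPH_CLOSE,np.ones((9,9)))); j=1+np.argmax(st[1:,4])
ys,xs=np.where(l==j); p=np.array([onz(d,x+200,y+150,36) for x,y in zip(xs,ys)]).astype('float32'); print('stack',cv2.minAreaRect(p),'expected',STK)
print(robot.current_t(),robot.current_finger_force())
E
```

```text
0 [(np.int32(139), array([288.3, 264.2]), array([378., -86.]))]
0 [(np.int32(62), array([352. , 201.5]), array([ 536., -242.]))]
f [(np.int32(158), array([287.3, 263.7]), array([380., -83.]))]
f [(np.int32(87), array([393.4, 169.8]), array([ 619., -348.])), (np.int32(136), array([379.4, 172.9]), array([ 610., -313.])), (np.int32(167), array([373.4, 222.5]), array([ 485., -295.]))]
bays [ 482.29942346 -292.48099504] [ 608.7648994  -312.24164774]
stack ((552.7032470703125, -1.912017822265625), (219.7584686279297, 146.4036102294922), 75.7957534790039) expected [550.79828264  -3.90697102]
49.7083 29.99694585800171
```

The stack, both finds and the bracelet are all where they should be, so I'm handing in.

```bash
python3 -c "
from bench import robot
print(robot.hand_in())"
```

```text
the job is handed in; nothing more can be done
None
```

I handed the job in at about 50 s of the 72 s: the bull is in the long bay and the stone in the short bay, and the empty tray, peeled off tab corner first, is held level by its tab over the foam block with the lower stack still in place; no verdict came back.

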